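Clear the cutting board into its slide-out pan

TASK

Clear the garlic off the cutting board: hook a fingertip behind the front lip of the steel pan under the board and draw the pan out along its rails as far as it goes, push the garlic bulb over the board's front edge so that it drops into the pan, then push the pan fully home under the board again. Work only by pulling and pushing with the fingers: do not pinch the pan's lip, and do not squeeze or lift the garlic. Leave the ramekin on the board and the tub and shaker beside it where they stand.

Things in the scene. Friction and masses are not known exactly. Their poses are not given: they have to be found in the camera images.
- station: Fixed cutting station: pale wooden board 280 x 230 x 25 mm on a low steel frame, its top 110 mm and underside 85 mm above the table. Origin on the table under the board's centre. -x is its FRONT, the way the pan draws out (roughly to the robot's left). The board spans x -140 (front edge) to +140 mm, y -115 to +115 mm. Where it stands varies by about 9 cm and 0.3 rad.
- board_edge (a point): Middle of the board's front edge, at the height of the board's top (110 mm).
- pan (a joint): How far the pan is drawn out along the station's -x axis, m: 0 = fully home, 0.12 = out against its stop. It starts 0 to 0.02 out. It slides stiffly, with about 2 N of rail friction, and stays where it is left; it can move in no other way.
- pan_base (a point): Steel pan hung by its rim on rails under the board, 305 (x) x 185 (y) x 65 mm, axes as the station's. This point: centre of its underside, 10 mm above the table; rim top 75 mm above the table. Floor 8 mm thick; inside 222 x 114 mm at the floor, 248 x 140 at the rim. Home, it juts 68 mm out of the board's front edge: a slot 36 mm wide between lip and board edge; fully out, 156 mm.
- lip_inner (a point): Back (inner) face of the pan's front lip, at mid-width, where a fingertip hooks. This point is on the face at rim height (75 mm above the table); the face is 130 mm wide (y) and goes down 18 mm; below it the pan's wall goes on, sloping inward. Moves with the pan.
- lip_outer (a point): Front (outer) face of the same lip, at mid-width, where the pan is pushed home. This point is at rim height (75 mm above the table); the face is 170 mm wide (y) and 10 mm high, and the wall below it lies 15 mm further back. 32 mm in front of lip_inner. Moves with the pan.
- garlic: Loose garlic bulb, 53 x 54 x 53 mm, about 0.03 kg, standing on the board 60 to 110 mm behind its front edge, up to 45 mm to one side of the middle. Origin at the centre of its underside; it rolls and turns when it is pushed, so use garlic_mid.
- garlic_mid (a point): Middle of the garlic bulb, 25 mm above its underside.
- ramekin: Bystander: loose pale round tub, 81 mm across and 42 mm high, at a rear corner of the board (+x, +y). Origin at the centre of its underside.
- pepper_shaker: Bystander: loose glass shaker with a grey cap, 44 mm across and 90 mm high, on the table to the right of the station. Origin at the centre of its underside.
- salt_tub: Bystander: loose pale open tub, 95 mm across and 62 mm high, on the wooden table to the left and behind the place where the pan comes out. Origin at the centre of its underside.

How it is judged:
By the outcome, as a careful person would: the job done as asked, in the order asked, and still so for the second after the job is handed in, with the robot touching nothing.
It also fails if it takes over 61 s, if anything falls off the work surface, if the arm or the gripper's body presses on something with over 40 N, if the wrist force passes 120 N, or if a joint passes its speed limit or range.

ROBOT

A 6-joint arm with a two-finger parallel gripper is mounted at the origin on a cart in front of the work surface, level with it; the furniture and walls round the work are solid. World frame = base frame: x ahead of the robot, y to its left, z up, the work surface at z = 0. Lengths are in m, angles in rad, forces in N, time in s.
With the tool pointing down it reaches from about 0.375 to 0.925 m from the base axis. Payload 5.7 kg.
Tool frame: the origin (TCP) lies on the centre line of the jaws, within the pads' length; the fingertips stand 14 mm ahead of it and the grasp point (between the pads) lies 5 mm behind it (ctrl.tips_ahead is the distance from the TCP to the fingertips, in m); z points along the fingers, y is the line along which they close (so a half turn about z gives the same grasp; the last joint's range is limited). The gripper opens to 88 mm and grips with 3 to 60 N. Pads are 20 mm wide; open, the fingers measure 115 mm over their backs; the gripper's body (75 mm by 178 mm) begins 61 mm behind the grasp point.
Start: joints at [-1.234, 0.359, 1.51, -0, 1.272, -0.115], TCP at [0.262, -0.54, 0.237] pointing down, gripper open.
Joint ranges: [-2.97, 2.97], [-1.01, 2.36], [0.21, 2.38], [-0.96, 4.11], [0.2, 2.71], [-2.98, 2.98]. Speed limits (rad/s): [2.39, 2.39, 3.14, 3.14, 3.14, 3.14].

INTERFACE

Orientations are given as a unit quaternion [x, y, z, w].
In Python, from station import ctrl gives the robot as it stands.
- The arm moves only by the tool arm_command, never from a script. Its argument "moves" is one flat list of numbers, 7 for each row, row after row: the turn, a rotation vector about the world's x, y, z in rad, then the shift along the world's x, y, z in m, then the closure, from 0 (fully open) to 1 (shut). A call has exactly 10 rows; each row is the pose to reach, as a shift and turn from the pose commanded when the call began; what a row does not reach only later rows make up. A row lasts 1/10 s, in which the tool goes at most 50 mm and 8.59 degrees, less where a joint would pass 70% of its speed; a pose out of reach is approached as far as the arm can. A call with a gripper value outside its range is refused whole. The fingers move at their own pace and stop on an object; the grip force is fixed at half the most. Time passes only in rows, so rows that repeat a pose let the fingers close, or fill a call up. It gives the time, the measured TCP pose, the force, the opening and the grip force at its end, in the units of the state.
- ctrl.sense(): the state, without advancing time (a new reading comes with each control period).
- ctrl.read_camera(name): name is "scene" or "top" or "wrist"; returns a dict with "img" (384x512x3 uint8, red, green, blue), "camera_matrix" (3x3 intrinsics, pixels), "R" (3x3) and "t" (3): a world point X has camera coordinates R X + t. Camera axes: x right, y down, z forward; pixel columns grow to the right and rows downward; lengths in m; the calibration is good to about 2 mm. A picture is of the moment at which its call begins. There is no depth.
- ctrl.job_done(): hands the job in; it is judged then, once.
The state is a dict: "clock": time; "joints": joint angles; "dq": joint speeds; "joint_torque": joint torques, N m; "position": TCP position; "orientation": TCP orientation; "contact_force": force on the tool from outside, world axes, zero at the start; "ft_torque": the same for the moment, N m; "gripper_width": opening from 0.0 (shut) to 1.0 (fully open); "grasp_force": force on a finger pad.
Only numpy, scipy, OpenCV 4.12 (cv2) and the standard library are available. Lean on these libraries where they do the work, as an engineer would, in place of code of your own. Each camera call takes 0.05 s, during which the arm holds its last target. There are 200 camera calls.

## Working session

There is one attempt and no reset: what is moved stays moved. The work goes in short steps, Python scripts to look and compute and a tool call to move; the robot and the scene stay as the last step left them, time stands still between calls to the robot, and variables do not carry over. Pictures are saved under pics/ and viewed, at most 10 in all, crops included, and the job is handed in when it is done.

Besides the shell and the picture viewer there is one more tool, called after "Call:" as name(argument=value, ...), one argument or row to a line, values as JSON. arm_command: Moves the arm, as the interface text tells. Its arguments: {"type":"object","properties":{"moves":{"type":"array","items":{"type":"number"}}},"required":["moves"]}

```bash
ls; mkdir -p pics
python3 - <<'E'
from station import ctrl
import cv2,pickle
d={}
for n in ["scene","top"]:
    c=ctrl.read_camera(n); d[n]=c
    cv2.imwrite(f"pics/{n}0.png",cv2.cvtColor(c["img"],cv2.COLOR_RGB2BGR))
    print(n,c["camera_matrix"].round(1).tolist(),c["R"].round(3).tolist(),c["t"].round(3).tolist())
pickle.dump(d,open("d0.pkl","wb"))
s=ctrl.sense();print(s["position"],s["orientation"],s["clock"],s["contact_force"])
E
```

```text
pics
scene [[363.5, 0.0, 257.5], [0.0, 363.5, 191.7], [0.0, 0.0, 1.0]] [[0.456, -0.89, -0.015], [-0.466, -0.224, -0.856], [0.758, 0.397, -0.517]] [-0.311, 0.33, 0.98]
top [[452.2, 0.0, 267.8], [0.0, 452.2, 192.4], [0.0, 0.0, 1.0]] [[0.023, -1.0, 0.013], [-0.985, -0.025, -0.171], [0.171, -0.009, -0.985]] [-0.071, 0.584, 1.315]
[ 0.26174106 -0.53924296  0.23589258] [ 9.74596377e-01  2.23967004e-01 -8.38861400e-05 -8.21875325e-04] 0.1 [-0.86923203 -0.00590643 -0.04929599]
```

View pics/top0.png

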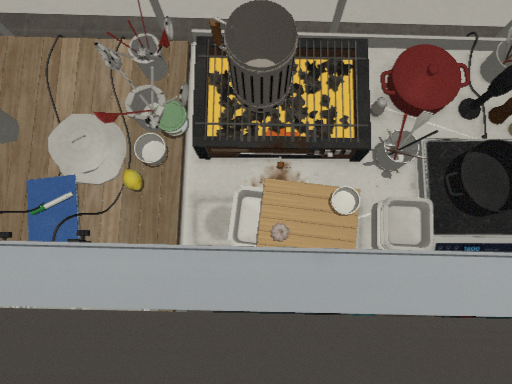

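View pics/scene0.png

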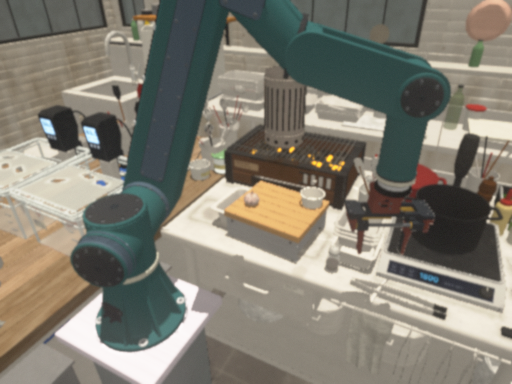

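The top view shows the board at about (258-360, 180-247), with its near edge hidden by an overhead beam. The pan juts out at (232-262, 187-247), the garlic is at (280,232) and the ramekin at (345,201). In the scene view the board's near corner is at (293,240), with the garlic at (251,199). I'll zoom into both.

Run:
```python
import cv2,pickle,numpy as np
d=pickle.load(open("d0.pkl","rb"))
a=d["top"]["img"][165:260,190:380]; b=d["scene"]["img"][170:265,180:370]
m=np.vstack([cv2.resize(i,None,fx=3,fy=3,interpolation=cv2.INTER_CUBIC) for i in (a,b)])
cv2.imwrite("pics/crop0.png",cv2.cvtColor(m,cv2.COLOR_RGB2BGR))
```

```text
(no output)
```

View pics/crop0.png

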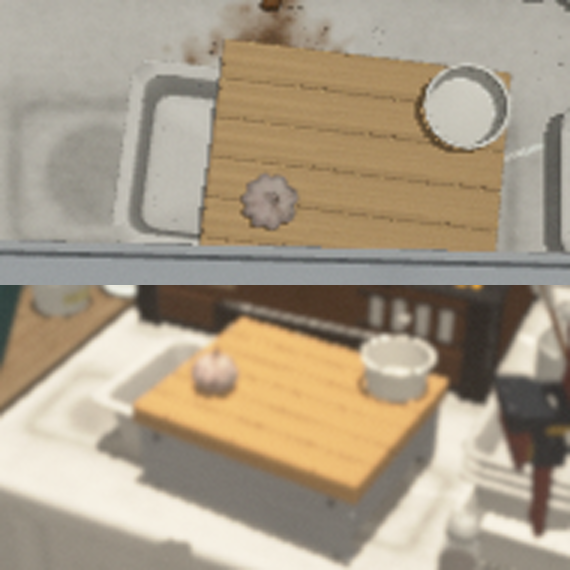

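The crops show these board-top corners. Scene view: about (225,212), (261,181), (329,202), (298,237). Top view: (264,178) and (360,189), with the front edge running to (257,246). Now casting rays.

```bash
cat > h.py <<'E'
import numpy as np,cv2
def ray(c,u,v,z):
    R,t,K=c["R"],c["t"],c["camera_matrix"]
    o=-R.T@t; d=R.T@np.linalg.inv(K)@np.array([u,v,1.])
    return (o+d*(z-o[2])/d[2])[:2]
def proj(c,X):
    p=c["camera_matrix"]@(c["R"]@np.asarray(X,float)+c["t"]); return p[:2]/p[2]
def tri(c1,p1,c2,p2):
    P=[c["camera_matrix"]@np.c_[c["R"],c["t"]] for c in (c1,c2)]
    X=cv2.triangulatePoints(P[0],P[1],np.float64(p1).reshape(2,1),np.float64(p2).reshape(2,1))[:,0]
    return X[:3]/X[3]
E
python3 - <<'E'
import pickle,cv2,numpy as np
from h import *
d=pickle.load(open("d0.pkl","rb")); T,S=d["top"],d["scene"]
for p in [(225,212),(261,181),(329,202),(298,237)]: print("S",p,ray(S,*p,.11).round(3))
for p in [(264,178.3),(360,189.3),(257,246)]: print("T",p,ray(T,*p,.11).round(3))
# board hue mask, top camera
for n,c,box in (("T",T,(170,250,250,370)),("S",S,(175,245,215,335))):
    r0,r1,c0,c1=box
    h=cv2.cvtColor(c["img"],cv2.COLOR_RGB2HSV)
    m=cv2.inRange(h,(8,70,90),(25,255,255)); k=np.zeros_like(m);k[r0:r1,c0:c1]=m[r0:r1,c0:c1]
    k=cv2.morphologyEx(k,cv2.MORPH_OPEN,np.ones((3,3)))
    cs=max(cv2.findContours(k,0,1)[0],key=cv2.contourArea)
    ap=cv2.approxPolyDP(cv2.convexHull(cs),3,True)[:,0]
    print(n,ap.tolist(),[ray(c,*p,.11).round(3).tolist() for p in ap])
    # front edge line in top
    if n=="T":
        pts=[ray(c,np.where(k[r])[0].min()-.5,r,.11) for r in range(185,242)]
        l=cv2.fitLine(np.float32(pts),cv2.DIST_HUBER,0,.001,.001).ravel();print("front line",l.round(4))
        pts=[ray(c,u,np.where(k[:,u])[0].min()-.5,.11) for u in range(270,325)]
        l=cv2.fitLine(np.float32(pts),cv2.DIST_HUBER,0,.001,.001).ravel();print("far line",l.round(4))
# garlic centre: top (280,232), scene (251,199); lip edges
print("garlic tri",tri(T,(190+269/3,165+201/3),S,(180+214/3,170+(375-285)/3)).round(3))
print("garlic z.135",ray(T,190+269/3,165+201/3,.135).round(3),ray(S,180+214/3,170+90/3,.135).round(3))
for p in [(133,62),(115,235),(152,80),(138,225)]: print("lip",ray(T,190+p[0]/3,165+p[1]/3,.075).round(3))
print("tub",ray(T,150,148,.062),"ramekin",ray(T,345,201,.152),"shaker",ray(S,335,250,.09))
print("counter edge z0",ray(T,230,244,0),ray(T,400,250,0), ray(S,230,250,0),ray(S,290,280,0))
E
```

```text
S (225, 212) [ 0.38  -0.036]
S (261, 181) [ 0.617 -0.05 ]
S (329, 202) [ 0.588 -0.325]
S (298, 237) [ 0.363 -0.301]
T (264, 178.3) [ 0.616 -0.045]
T (360, 189.3) [ 0.591 -0.324]
T (257, 246) [ 0.42 -0.03]
T [[264, 179], [286, 170], [334, 186], [357, 212], [354, 248], [257, 246]] [[0.614, -0.045], [0.642, -0.108], [0.598, -0.248], [0.524, -0.314], [0.421, -0.305], [0.42, -0.03]]
front line [ 0.9948 -0.1019  0.5147 -0.0356]
far line [ 0.1982  0.9802  0.6139 -0.1345]
S [[225, 208], [259, 180], [329, 200], [324, 212], [298, 242], [226, 216]] [[0.401, -0.024], [0.621, -0.04], [0.6, -0.321], [0.522, -0.328], [0.341, -0.309], [0.362, -0.051]]
garlic tri [ 0.46  -0.093  0.127]
garlic z.135 [ 0.459 -0.092] [ 0.449 -0.099]
lip [0.599 0.043]
lip [0.428 0.054]
lip [0.581 0.023]
lip [0.438 0.032]
tub [0.71097425 0.30364337] ramekin [ 0.54856633 -0.27226026] shaker [ 0.37742528 -0.41101663]
counter edge z0 [0.4302701  0.05464586] [ 0.42428639 -0.46859926] [ 0.33219041 -0.07732315] [ 0.29346102 -0.30791456]
```

Geometry I'll work with:
- Front-edge middle is F≈(0.501,-0.034), with ex≈(-0.098,-0.995) and ey≈(0.995,-0.098).
- The pan starts about 15 mm out.
- The garlic is at (0.459,-0.093).

I'll turn the jaw line along ey, set a gap of about 30 mm, and hover over the slot.

Call:
arm_command(
  moves=[0,0,1.02,0.243,0.531,0.02,0.65,0,0,1.02,0.243,0.531,0.02,0.65,0,0,1.02,0.243,0.531,0.02,0.65,0,0,1.02,0.243,0.531,0.02,0.65,0,0,1.02,0.243,0.531,0.02,0.65,0,0,1.02,0.243,0.531,0.02,0.65,0,0,1.02,0.243,0.531,0.02,0.65,0,0,1.02,0.243,0.531,0.02,0.65,0,0,1.02,0.243,0.531,0.02,0.65,0,0,1.02,0.243,0.531,0.02,0.65],
)

```text
clock: 1.1
position: [0.4701, -0.0833, 0.2537]
orientation: [0.741, 0.671, -0.0, -0.0]
contact_force: [0.5, 0.6, 0.0]
gripper_width: 0.351
grasp_force: 0.0
```

Call:
arm_command(
  moves=[0,0,0,0.034,0.073,-0.05,0.65,0,0,0,0.034,0.073,-0.05,0.65,0,0,0,0.034,0.073,-0.05,0.65,0,0,0,0.034,0.073,-0.05,0.65,0,0,0,0.034,0.073,-0.05,0.65,0,0,0,0.034,0.073,-0.05,0.65,0,0,0,0.034,0.073,-0.05,0.65,0,0,0,0.034,0.073,-0.05,0.65,0,0,0,0.034,0.073,-0.05,0.65,0,0,0,0.034,0.073,-0.05,0.65],
)

```text
clock: 2.1
position: [0.5039, -0.0126, 0.2039]
orientation: [0.741, 0.671, 0.0, 0.0]
contact_force: [0.6, -0.5, 0.6]
gripper_width: 0.354
grasp_force: 0.0
```

Run:
```python
from station import ctrl
import cv2,pickle,numpy as np
d={n:ctrl.read_camera(n) for n in("wrist","scene")}
pickle.dump(d,open("d1.pkl","wb"))
s=ctrl.sense();print(s["position"],s["orientation"],s["clock"],s["contact_force"])
w=d["wrist"]; print(w["R"].round(3).tolist(),(-w["R"].T@w["t"]).round(3))
m=np.hstack([w["img"],cv2.resize(d["scene"]["img"][140:284,160:352],(512,384))])
cv2.imwrite("pics/w1.png",cv2.cvtColor(cv2.resize(m,(800,300)),cv2.COLOR_RGB2BGR))
```

```text
[ 0.50387033 -0.01246439  0.20379431] [ 7.41273462e-01  6.71203139e-01  2.94617615e-06 -1.25174397e-05] 2.2 [0.21220597 0.48542453 0.13367818]
[[0.995, -0.1, 0.0], [-0.095, -0.951, 0.293], [-0.029, -0.292, -0.956]] [0.511 0.069 0.351]
```

View pics/w1.png

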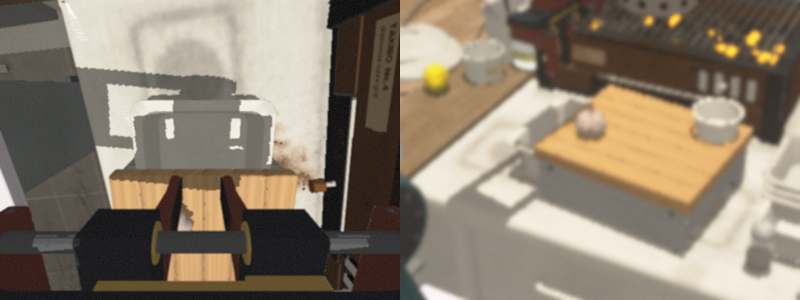

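The wrist view, looking back over the slot, shows the lip at rows 98-115 and the board's front edge at about row 170 (scaled 0.78). The garlic is behind the fingers. I'll measure the lip and edge from it.

Run:
```python
import pickle,cv2,numpy as np
from h import *
w=pickle.load(open("d1.pkl","rb"))["wrist"]
g=cv2.cvtColor(w["img"],cv2.COLOR_RGB2GRAY)
for u in (230,260,290): print(u,[(r,int(g[r,u])) for r in range(116,152,2)])
k=.78125
for u,v,z in [(140,170,.11),(270,170,.11),(110,174,.11),(298,174,.11),(200,98,.075),(200,112,.075),(200,116,.075)]: print((u,v),ray(w,u/k,v/k,z).round(3))
i=w["img"][110:240,140:370]; cv2.imwrite("pics/w1c.png",cv2.cvtColor(cv2.resize(i,None,fx=3,fy=3),cv2.COLOR_RGB2BGR))
```

```text
230 [(116, 146), (118, 104), (120, 106), (122, 97), (124, 96), (126, 102), (128, 115), (130, 125), (132, 125), (134, 124), (136, 126), (138, 129), (140, 127), (142, 121), (144, 111), (146, 123), (148, 122), (150, 124)]
260 [(116, 95), (118, 94), (120, 97), (122, 95), (124, 96), (126, 93), (128, 116), (130, 134), (132, 131), (134, 130), (136, 129), (138, 125), (140, 124), (142, 116), (144, 117), (146, 119), (148, 120), (150, 123)]
290 [(116, 118), (118, 113), (120, 116), (122, 113), (124, 115), (126, 113), (128, 120), (130, 125), (132, 125), (134, 129), (136, 129), (138, 125), (140, 124), (142, 113), (144, 115), (146, 119), (148, 122), (150, 123)]
(140, 170) [ 0.43 -0.02]
(270, 170) [ 0.584 -0.035]
(110, 174) [ 0.393 -0.022]
(298, 174) [ 0.617 -0.044]
(200, 98) [0.509 0.054]
(200, 112) [0.507 0.037]
(200, 116) [0.507 0.032]
```

View pics/w1c.png

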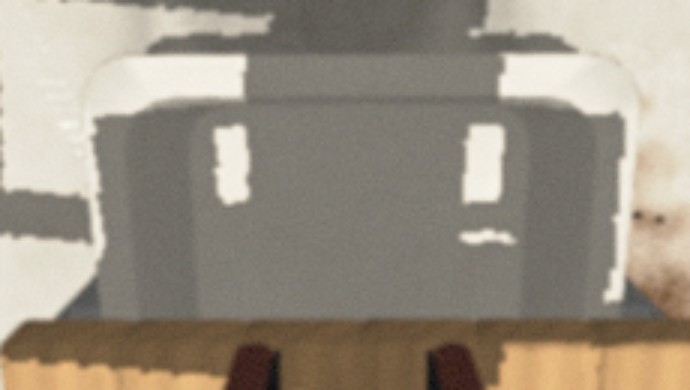

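The slot is clear, from y≈-0.03 to at least 0.02, with the lip outer at about 0.054. Descending into it.

Call:
arm_command(
  moves=[0,0,0,0,0.006,-0.015,0.65,0,0,0,0,0.006,-0.03,0.65,0,0,0,0,0.006,-0.045,0.65,0,0,0,0,0.006,-0.06,0.65,0,0,0,0,0.006,-0.075,0.65,0,0,0,0,0.006,-0.09,0.65,0,0,0,0,0.006,-0.105,0.65,0,0,0,0,0.006,-0.12,0.65,0,0,0,0,0.006,-0.135,0.65,0,0,0,0,0.006,-0.135,0.65],
)

```text
clock: 3.2
position: [0.5026, -0.0061, 0.0672]
orientation: [0.741, 0.671, -0.001, -0.001]
contact_force: [-0.3, 0.3, 0.4]
gripper_width: 0.351
grasp_force: 0.0
```

Call:
arm_command(
  moves=[0,0,0,0.001,0.01,0,0.65,0,0,0,0.002,0.02,0,0.65,0,0,0,0.003,0.03,0,0.65,0,0,0,0.004,0.04,0,0.65,0,0,0,0.005,0.05,0,0.65,0,0,0,0.006,0.06,0,0.65,0,0,0,0.007,0.07,0,0.65,0,0,0,0.008,0.08,0,0.65,0,0,0,0.009,0.09,0,0.65,0,0,0,0.01,0.1,0,0.65],
)

```text
clock: 4.2
position: [0.5141, 0.0944, 0.0688]
orientation: [0.741, 0.671, 0.0, 0.0]
contact_force: [0.8, -1.9, 2.2]
gripper_width: 0.353
grasp_force: 1.3
```

Call:
arm_command(
  moves=[0,0,0,0,0.002,0,0.65,0,0,0,0,0.004,0,0.65,0,0,0,0.001,0.006,0,0.65,0,0,0,0.001,0.008,0,0.65,0,0,0,0.001,0.01,0,0.65,0,0,0,0.001,0.012,0,0.65,0,0,0,0.001,0.014,0,0.65,0,0,0,0.002,0.016,0,0.65,0,0,0,0.002,0.018,0,0.65,0,0,0,0.002,0.018,0,0.65],
)

```text
clock: 5.2
position: [0.5151, 0.1093, 0.0686]
orientation: [0.741, 0.672, -0.002, 0.001]
contact_force: [-1.7, -14.2, 1.9]
gripper_width: 0.351
grasp_force: 7.1
```

The force jumped to 14 N at the expected stop position. I'll press 2 mm more to confirm, then back off and lift.

Call:
arm_command(
  moves=[0,0,0,0,0.002,0,0.65,0,0,0,0,0.002,0,0.65,0,0,0,0,0.002,0,0.65,0,0,0,0,0.002,0,0.65,0,0,0,0,0.002,0,0.65,0,0,0,0,0.002,0,0.65,0,0,0,0,0.002,0,0.65,0,0,0,0,0.002,0,0.65,0,0,0,0,0.002,0,0.65,0,0,0,0,0.002,0,0.65],
)

```text
clock: 6.2
position: [0.5151, 0.1094, 0.0687]
orientation: [0.74, 0.672, -0.003, 0.002]
contact_force: [-2.4, -22.4, 2.2]
gripper_width: 0.347
grasp_force: 11.3
```

Call:
arm_command(
  moves=[0,0,0,-0.001,-0.01,0,0.65,0,0,0,-0.002,-0.02,0,0.65,0,0,0,-0.002,-0.025,0,0.65,0,0,0,-0.002,-0.025,0.02,0.65,0,0,0,-0.002,-0.025,0.04,0.65,0,0,0,-0.002,-0.025,0.07,0.65,0,0,0,-0.002,-0.025,0.1,0.65,0,0,0,-0.002,-0.025,0.13,0.65,0,0,0,-0.002,-0.025,0.16,0.65,0,0,0,-0.002,-0.025,0.165,0.65],
)

```text
clock: 7.2
position: [0.5163, 0.0891, 0.2374]
orientation: [0.741, 0.671, 0.003, 0.002]
contact_force: [0.5, -0.7, -0.1]
gripper_width: 0.351
grasp_force: 0.0
```

Run:
```python
from station import ctrl
import cv2,pickle,numpy as np
d={n:ctrl.read_camera(n) for n in("top","scene","wrist")}
pickle.dump(d,open("d2.pkl","wb"))
s=ctrl.sense();print(s["position"],s["clock"],s["contact_force"])
t=d["top"]["img"][160:256,180:372]
m=np.hstack([cv2.resize(t,(400,200)),cv2.resize(d["wrist"]["img"],(400,300))[:300][0:200]])
cv2.imwrite("pics/w2.png",cv2.cvtColor(m,cv2.COLOR_RGB2BGR))
```

```text
[0.51364572 0.08876081 0.23332675] 7.35 [-1.0004682  -0.40894106 -1.36002408]
```

View pics/w2.png

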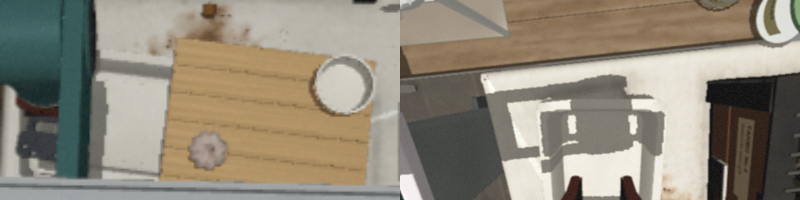

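The pan is fully out and the garlic hasn't moved, at about (0.458,-0.093). Next I go behind it and turn the jaw so the push steers it towards the pan's middle.

Call:
arm_command(
  moves=[0,0,-0.29,-0.08,-0.24,0.01,0.65,0,0,-0.29,-0.08,-0.24,0.01,0.65,0,0,-0.29,-0.08,-0.24,0.01,0.65,0,0,-0.29,-0.08,-0.24,0.01,0.65,0,0,-0.29,-0.08,-0.24,0.01,0.65,0,0,-0.29,-0.08,-0.24,0.01,0.65,0,0,-0.29,-0.08,-0.24,0.01,0.65,0,0,-0.29,-0.08,-0.24,0.01,0.65,0,0,-0.29,-0.08,-0.24,0.01,0.65,0,0,-0.29,-0.08,-0.24,0.01,0.65],
)

```text
clock: 8.35
position: [0.4341, -0.15, 0.2434]
orientation: [0.83, 0.558, -0.0, -0.0]
contact_force: [0.8, -0.2, 0.4]
gripper_width: 0.349
grasp_force: 0.0
```

Call:
arm_command(
  moves=[0,0,0,0,0,-0.02,0.65,0,0,0,0,0,-0.04,0.65,0,0,0,0,0,-0.06,0.65,0,0,0,0,0,-0.08,0.65,0,0,0,0,0,-0.09,0.65,0,0,0,0,0,-0.1,0.65,0,0,0,0,0,-0.105,0.65,0,0,0,0,0,-0.11,0.65,0,0,0,0,0,-0.11,0.65,0,0,0,0,0,-0.11,0.65],
)

```text
clock: 9.35
position: [0.4342, -0.1516, 0.1341]
orientation: [0.83, 0.557, 0.0, 0.0]
contact_force: [0.1, -0.4, -0.2]
gripper_width: 0.346
grasp_force: 0.0
```

Run:
```python
from station import ctrl
import cv2,pickle,numpy as np
d={n:ctrl.read_camera(n) for n in("top","scene","wrist")}
pickle.dump(d,open("d3.pkl","wb"))
s=ctrl.sense();print(s["position"],s["orientation"],s["clock"],s["contact_force"])
t=d["top"]["img"][160:256,180:372]
m=np.hstack([cv2.resize(t,(400,200)),cv2.resize(d["wrist"]["img"],(400,300))[:300][0:200]])
cv2.imwrite("pics/w3.png",cv2.cvtColor(m,cv2.COLOR_RGB2BGR))
```

```text
[ 0.4342002  -0.15161253  0.13417242] [8.30484439e-01 5.57041666e-01 2.07131373e-04 3.69423001e-04] 9.5 [-0.10774722 -0.607646    0.26349652]
```

View pics/w3.png

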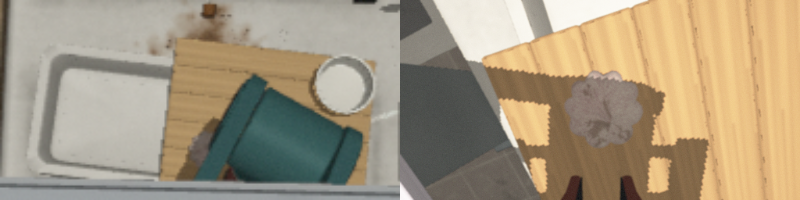

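The wrist view has the garlic centred between the two fingers (column 203 against 201). Pushing along (0.38,0.93).

Call:
arm_command(
  moves=[0,0,0,0.003,0.007,0,0.65,0,0,0,0.006,0.014,0,0.65,0,0,0,0.008,0.02,0,0.65,0,0,0,0.01,0.025,0,0.65,0,0,0,0.012,0.03,0,0.65,0,0,0,0.014,0.035,0,0.65,0,0,0,0.016,0.04,0,0.65,0,0,0,0.018,0.045,0,0.65,0,0,0,0.02,0.05,0,0.65,0,0,0,0.022,0.055,0,0.65],
)

```text
clock: 10.5
position: [0.456, -0.096, 0.1337]
orientation: [0.83, 0.557, -0.0, -0.0]
contact_force: [-0.1, -1.1, -0.6]
gripper_width: 0.351
grasp_force: 0.1
```

Run:
```python
from station import ctrl
import cv2,pickle,numpy as np
d={n:ctrl.read_camera(n) for n in("top","wrist")}
s=ctrl.sense();print(s["position"],s["clock"],s["contact_force"])
t=d["top"]["img"][160:256,180:372]
m=np.hstack([cv2.resize(t,(400,200)),cv2.resize(d["wrist"]["img"],(400,300))[:300][0:200]])
cv2.imwrite("pics/w4.png",cv2.cvtColor(m,cv2.COLOR_RGB2BGR))
```

```text
[ 0.45608649 -0.09579591  0.13372705] 10.6 [-0.15762375 -0.2634885  -0.69143984]
```

View pics/w4.png

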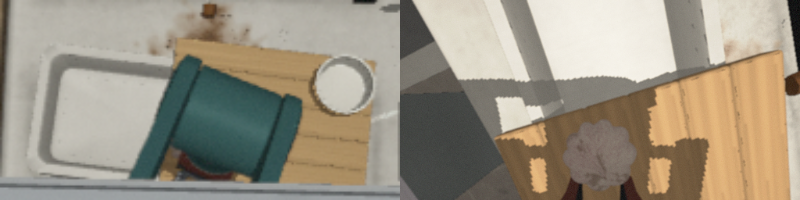

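The garlic is nested ahead of the fingers and heading into the pan opening. Continuing.

Call:
arm_command(
  moves=[0,0,0,0.002,0.005,0,0.65,0,0,0,0.004,0.01,0,0.65,0,0,0,0.006,0.015,0,0.65,0,0,0,0.008,0.02,0,0.65,0,0,0,0.01,0.025,0,0.65,0,0,0,0.012,0.03,0,0.65,0,0,0,0.014,0.035,0,0.65,0,0,0,0.016,0.04,0,0.65,0,0,0,0.018,0.045,0,0.65,0,0,0,0.02,0.05,0,0.65],
)

```text
clock: 11.6
position: [0.476, -0.0459, 0.1337]
orientation: [0.83, 0.557, -0.0, -0.0]
contact_force: [-0.1, 0.5, 0.5]
gripper_width: 0.349
grasp_force: 0.0
```

Call:
arm_command(
  moves=[0,0,0,0.002,0.005,0,0.65,0,0,0,0.004,0.01,0,0.65,0,0,0,0.004,0.01,0,0.65,0,0,0,0.004,0.01,0.02,0.65,0,0,0,0.004,0.01,0.04,0.65,0,0,0,0.004,0.01,0.06,0.65,0,0,0,0.004,0.01,0.08,0.65,0,0,0,0.004,0.01,0.1,0.65,0,0,0,0.004,0.01,0.1,0.65,0,0,0,0.004,0.01,0.1,0.65],
)

```text
clock: 12.6
position: [0.4799, -0.0365, 0.2336]
orientation: [0.83, 0.557, 0.0, 0.0]
contact_force: [-1.0, 0.2, -0.0]
gripper_width: 0.349
grasp_force: 0.0
```

Run:
```python
from station import ctrl
import cv2,pickle,numpy as np
d={n:ctrl.read_camera(n) for n in("top","wrist")}
s=ctrl.sense();print(s["position"],s["clock"],s["contact_force"])
t=d["top"]["img"][160:256,180:372]
m=np.hstack([cv2.resize(t,(400,200)),cv2.resize(d["wrist"]["img"],(400,300))[:300][0:200]])
cv2.imwrite("pics/w5.png",cv2.cvtColor(m,cv2.COLOR_RGB2BGR))
```

```text
[ 0.47904844 -0.03626166  0.23265375] 12.7 [-0.05041197 -0.67922881 -0.07493067]
```

View pics/w5.png

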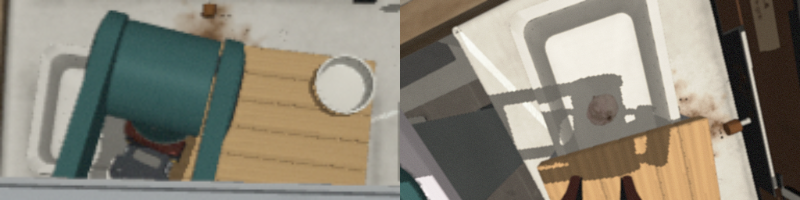

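The garlic lies in the pan near its middle, wrist view (603,110). Next I go in front of the outer lip (y≈0.155), with the jaw squared up again.

Call:
arm_command(
  moves=[0,0,0.29,0.043,0.235,0,0.65,0,0,0.29,0.043,0.235,0,0.65,0,0,0.29,0.043,0.235,0,0.65,0,0,0.29,0.043,0.235,0,0.65,0,0,0.29,0.043,0.235,0,0.65,0,0,0.29,0.043,0.235,0,0.65,0,0,0.29,0.043,0.235,0,0.65,0,0,0.29,0.043,0.235,0,0.65,0,0,0.29,0.043,0.235,0,0.65,0,0,0.29,0.043,0.235,0,0.65],
)

```text
clock: 13.7
position: [0.5228, 0.1974, 0.2337]
orientation: [0.742, 0.671, -0.0, -0.0]
contact_force: [-0.6, -0.7, -0.8]
gripper_width: 0.348
grasp_force: 0.0
```

Call:
arm_command(
  moves=[0,0,0,0,0,-0.02,0.65,0,0,0,0,0,-0.04,0.65,0,0,0,0,0,-0.06,0.65,0,0,0,0,0,-0.08,0.65,0,0,0,0,0,-0.1,0.65,0,0,0,0,0,-0.12,0.65,0,0,0,0,0,-0.14,0.65,0,0,0,0,0,-0.155,0.65,0,0,0,0,0,-0.17,0.65,0,0,0,0,0,-0.17,0.65],
)

```text
clock: 14.7
position: [0.5216, 0.1975, 0.0622]
orientation: [0.742, 0.671, -0.002, -0.001]
contact_force: [0.2, -1.0, 0.4]
gripper_width: 0.351
grasp_force: 0.0
```

Call:
arm_command(
  moves=[0,0,0,-0.001,-0.008,0,0.65,0,0,0,-0.002,-0.016,0,0.65,0,0,0,-0.002,-0.024,0,0.65,0,0,0,-0.003,-0.032,0,0.65,0,0,0,-0.004,-0.04,0,0.65,0,0,0,-0.005,-0.048,0,0.65,0,0,0,-0.006,-0.056,0,0.65,0,0,0,-0.006,-0.064,0,0.65,0,0,0,-0.007,-0.072,0,0.65,0,0,0,-0.008,-0.08,0,0.65],
)

```text
clock: 15.7
position: [0.5153, 0.118, 0.0638]
orientation: [0.741, 0.671, 0.0, 0.0]
contact_force: [1.3, 2.0, 0.9]
gripper_width: 0.345
grasp_force: 1.2
```

Call:
arm_command(
  moves=[0,0,0,-0.001,-0.007,0,0.65,0,0,0,-0.001,-0.014,0,0.65,0,0,0,-0.002,-0.021,0,0.65,0,0,0,-0.003,-0.028,0,0.65,0,0,0,-0.003,-0.034,0,0.65,0,0,0,-0.004,-0.04,0,0.65,0,0,0,-0.004,-0.045,0,0.65,0,0,0,-0.005,-0.05,0,0.65,0,0,0,-0.005,-0.055,0,0.65,0,0,0,-0.006,-0.06,0,0.65],
)

```text
clock: 16.7
position: [0.5088, 0.0583, 0.0636]
orientation: [0.741, 0.671, -0.0, -0.0]
contact_force: [1.3, 1.6, -1.3]
gripper_width: 0.353
grasp_force: 1.2
```

Now a slow finish until the end stop shows in the force.

Call:
arm_command(
  moves=[0,0,0,0,-0.002,0,0.65,0,0,0,0,-0.004,0,0.65,0,0,0,-0.001,-0.006,0,0.65,0,0,0,-0.001,-0.008,0,0.65,0,0,0,-0.001,-0.01,0,0.65,0,0,0,-0.001,-0.012,0,0.65,0,0,0,-0.001,-0.014,0,0.65,0,0,0,-0.001,-0.014,0,0.65,0,0,0,-0.001,-0.014,0,0.65,0,0,0,-0.001,-0.014,0,0.65],
)

```text
clock: 17.7
position: [0.5081, 0.0444, 0.0638]
orientation: [0.741, 0.671, 0.0, 0.0]
contact_force: [-0.4, -0.2, 0.0]
gripper_width: 0.349
grasp_force: 0.0
```

Call:
arm_command(
  moves=[0,0,0,0,-0.001,0,0.65,0,0,0,0,-0.002,0,0.65,0,0,0,0,-0.003,0,0.65,0,0,0,0,-0.004,0,0.65,0,0,0,0,-0.005,0,0.65,0,0,0,0,-0.006,0,0.65,0,0,0,-0.001,-0.007,0,0.65,0,0,0,-0.001,-0.008,0,0.65,0,0,0,-0.001,-0.008,0,0.65,0,0,0,-0.001,-0.008,0,0.65],
)

```text
clock: 18.7
position: [0.5081, 0.0437, 0.064]
orientation: [0.743, 0.67, 0.005, -0.003]
contact_force: [4.7, 38.7, -1.2]
gripper_width: 0.349
grasp_force: 19.3
```

The pan is hard against its home stop (39 N, at the expected y≈0.044). Backing off and lifting.

Call:
arm_command(
  moves=[0,0,0,0,0.01,0,0.65,0,0,0,0.002,0.025,0,0.65,0,0,0,0.004,0.045,0,0.65,0,0,0,0.006,0.06,0,0.65,0,0,0,0.006,0.06,0.03,0.65,0,0,0,0.006,0.06,0.06,0.65,0,0,0,0.006,0.06,0.1,0.65,0,0,0,0.006,0.06,0.14,0.65,0,0,0,0.006,0.06,0.16,0.65,0,0,0,0.006,0.06,0.16,0.65],
)

```text
clock: 19.7
position: [0.5152, 0.0969, 0.227]
orientation: [0.741, 0.671, 0.002, 0.002]
contact_force: [1.2, -0.1, 0.1]
gripper_width: 0.35
grasp_force: 0.0
```

Run:
```python
from station import ctrl
import cv2,numpy as np
d={n:ctrl.read_camera(n) for n in("top","wrist","scene")}
s=ctrl.sense();print(s["position"],s["clock"],s["contact_force"])
a=cv2.resize(d["top"]["img"][100:292,120:376],(400,300));b=cv2.resize(d["wrist"]["img"],(400,300))
c=cv2.resize(d["scene"]["img"][140:290,170:370],(400,300))
m=np.vstack([np.hstack([a,b]),np.hstack([c,0*c])])
cv2.imwrite("pics/w6.png",cv2.cvtColor(m,cv2.COLOR_RGB2BGR))
```

```text
[0.51203602 0.09660568 0.22255412] 19.85 [0.27694238 0.17802966 0.16813723]
```

View pics/w6.png

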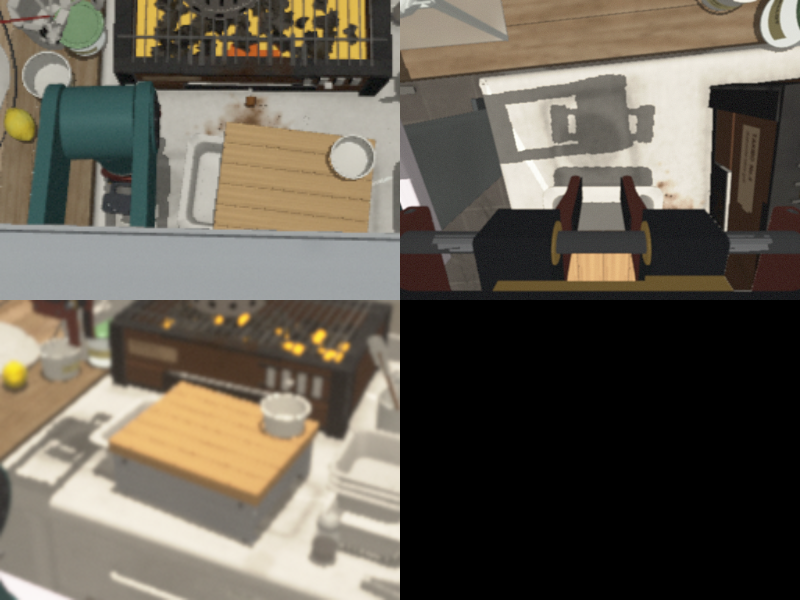

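The views show an empty board apart from the ramekin. The pan is home, the tub and shaker are where they stood, and the robot is clear of everything. Handing in.

```bash
python3 -c "
from station import ctrl
print(ctrl.job_done())"
```

```text
the job is handed in; nothing more can be done
None
```

The job is handed in at about 20 s: I drew the pan out to its stop, pushed the garlic into it, and pushed the pan fully home. The ramekin, tub and shaker look unmoved in the final views; the garlic was last seen in the pan before it slid under the board.

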